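# Lock the pressure screw of the printing press

## Robot

A 6-joint arm with a two-finger parallel gripper is mounted at the origin on a cart in front of the work surface, level with it; the furniture and walls round the work are solid. World frame = base frame: x ahead of the robot, y to its left, z up, the work surface at z = 0. Lengths are in m, angles in degrees, forces in N, time in s.
With the tool pointing down it reaches from about 0.35 to 0.875 m from the base axis. Payload 4.2 kg.
Tool frame: the origin (TCP) lies midway between the tips of the shut fingers; the grasp point (between the pads) lies 19 mm behind it; z points along the fingers, y is the direction in which the jaws open and shut (so a half turn about z gives the same grasp; the last joint's range is limited). The gripper opens to 87 mm and grips with 3 to 60 N. Pads are 19 mm wide; open, the fingers measure 117 mm over their backs; the gripper's body (75 mm by 190 mm) begins 51 mm behind the grasp point.
Start: joints at [-48.438, 22.042, 0.453, 0, -68.411, -14.817], TCP at [0.281, -0.558, 0.223] pointing down, gripper open.
Joint ranges: [-179.83, 179.83], [-69.29, 118.12], [-61.27, 80.66], [-181.25, 117.63], [-171.15, -9.14], [-177.46, 177.46]. Speed limits (degrees/s): [159.86, 159.86, 180, 180, 180, 180].

## Interface

Orientations are given as [roll, pitch, yaw] about the fixed x, y, z axes, in that order (R = Rz(yaw) Ry(pitch) Rx(roll)).
In Python, from rig import robot gives the robot as it stands. The module is installed in compiled form; this text tells all that it offers.
- The arm moves only by the shell command python3 -m handwheel 'ROWS' [FORCE]. ROWS is JSON, a list that holds one entry, the list of rows, each a list of 7 numbers: the opening, from -1 (shut) to 1 (fully open), then the shift along the tool's x, y, z in mm, then the turn, a rotation vector about the tool's x, y, z in rad. In form: [[[jaw, tx, ty, tz, rx, ry, rz], ...]]. A call has 1 to 20 rows; each row shifts and turns the commanded pose from where the row before left it, along the tool's axes as they then stand; what a row does not reach is not made up. A row lasts 1/10 s, in which the tool goes at most 50 mm and 8.59 degrees, less where a joint would pass 70% of its speed; a pose out of reach is approached as far as the arm can. A call with a gripper value outside its range is refused whole. The fingers move at their own pace and stop on an object; FORCE is the grip in N (left out, the last holds). Time passes only in rows, so rows that do not move let the fingers close. It gives the time, the measured TCP pose, the force and the opening at its end, in the units of the state.
- robot.observe(): the state, without advancing time (a new reading comes with each control period).
- robot.capture(name): name is "scene" or "top" or "wrist"; returns the picture (420x560x3 uint8, blue, green, red); there is no depth.
- robot.get_calibration(name): a dict with "fx", "fy", "cx", "cy" (pixels), "R" (3x3) and "t" (3): a world point X has camera coordinates R X + t; the wrist camera has in their place "hand_eye" (4x4, takes a point from camera to tool coordinates, whose origin is the TCP and whose axes are the flange's). Camera axes: x right, y down, z forward; pixel columns grow to the right and rows downward; lengths in m; the calibration is good to about 2 mm. The wrist camera is an equidistant fisheye: a pixel r from the principal point sees the ray r / f radians off the axis. A picture is of the moment at which its call begins: read the wrist's pose just before it. get_calibration takes no time and is no camera call.
- robot.sign_off(): hands the job in, once; it reports no verdict.
The state is a dict: "time_s": time; "joint_positions": joint angles; "dq": joint speeds; "joint_efforts": joint torques, N m; "eef_pos": TCP position; "tcp_rot": TCP orientation; "ft_force": force on the tool from outside, world axes, zero at the start; "ft_torque": the same for the moment, N m; "grip_width": finger opening in m.
Only numpy, scipy, OpenCV 4.12 (cv2) and the standard library are available. Lean on these libraries where they do the work, as an engineer would, in place of code of your own. Each camera call takes 0.05 s, during which the arm holds its last target.

## Task

Lock the pressure setting of the small bench press: slide the spanner that fits onto the two flats of the adjuster below the bar-shaped locknut, with its handle lying on the narrow raised ledge, just short of the upright pin that will stop it from turning clockwise, and let go of it. Then turn the locknut clockwise (seen from above) until it is jammed firmly against the adjuster, with the spanner pressing on the pin; the adjuster must keep its setting, its pointer staying close to the white line. Leave the spanner lying in place, and leave the gouge, stamp and lino block where they are.

Things in the scene. Friction and masses are not known exactly. Their poses are not given: they have to be found in the camera images.
- press: Small bench press, fixed: wooden base 200 x 260 mm, steel crossbar along its x axis (190 x 38 mm, top 71 mm above the table; dome nuts at x = +-75 mm reach 85 mm). Origin on the table on the vertical screw axis; z up; +y points from the screw to the spanner ledge.
- seat (a point): Point on the screw axis at the top of the adjuster's round flange (52 mm across), 77 mm above the table: the spanner's jaw lies on this flange. Axes as the press.
- rest (a point): Point on top of the narrow raised ledge, 77 mm above the table, 165 mm from the screw axis along the press's +y. The ledge is 14 mm wide along y and reaches from x = -26 to +34 mm on a thin post; nothing but the base (top 20 mm above the table) lies between the flange and the ledge.
- stop_pin: Upright steel pin, 10 mm thick, 24 mm tall, standing on the ledge; origin at its foot, at x = +21 mm, y = 165 mm of the press. The handle's centre line laid over rest leaves 6 mm to the pin; the pin then stops the spanner from turning clockwise. Fingers holding the handle must stay on the screw side of it: slide in from no more than about 65 mm out, which already clears the nut.
- adjuster (a joint): Rotation of the adjuster about the vertical screw axis, rad, growing clockwise seen from above; 0 = pointer at the white line (on the -y side), flats parallel to the press's y axis. Starts near 0 and must stay within 0.45 of 0. It turns easily (0.06 N m): less than the 0.15 N m that turns the locknut on it, so if it is not held it turns along with the locknut.
- flats (a point): Centre of the adjuster's two flats, on the screw axis, turning with the adjuster: its y axis runs along the flats. They are 20 mm apart (x), 34 mm long (y), from 77 to 95 mm above the table; the locknut begins 98 mm above the table, so the spanner must come in level from the side (+y), below the nut.
- locknut (a joint): Rotation of the locknut relative to the adjuster, rad, growing clockwise seen from above: 0 = it meets the adjuster and jams. Starts between -2.9 and -2.1, stays where it is left. Jammed firmly means about 0.6 to 1.5 N m on the nut at 0. It does not rise or fall.
- nut_grip (a point): Centre of the locknut's grip on the screw axis, 118 mm above the table, turning with the nut: an aluminium bar with round ends, 63 mm long along this point's x axis, 26 mm wide along its y axis, from 106 to 128 mm above the table. To be gripped from above across the 26 mm.
- spanner_grip (a point): Large open-ended steel spanner (the one that fits), 218 mm long overall, 160 g, lying flat on the table; this point is at the front part of its handle near its balance point, half-way up. x axis towards the jaw, z up. Handle 20 mm wide, 14 mm thick, underside flat with the jaw's; jaw 45 mm wide over all (49 mm at the tips), 10 mm thick. The handle's tail end is 122 mm behind this point, the tips of the jaw 96 mm in front of it.
- spanner_mouth (a point): On the large spanner's underside, 68 mm from spanner_grip along x: this point lies on the screw axis when the jaw is fully on. Jaw opening 23 mm wide, flared to about 31 mm at the tips, its bottom 18 mm behind this point.
- spanner_tail (a point): On the large spanner's underside, 97 mm behind spanner_grip: lies over the ledge when the jaw is on.
- spanner: The large spanner; origin on its underside below spanner_grip, same axes.
- small_spanner_grip (a point): A smaller spanner, 143 mm long, handle 14 mm wide, jaw opening only 12 mm: does not fit. It and the large one may lie in either of two places.
- gouge_mid (a point): Gouge with wooden handle, 108 mm: a bystander, leave it (within 40 mm).
- stamp_mid (a point): Wooden hand stamp, 57 mm tall: a bystander, leave it (within 40 mm).
- lino_mid (a point): Lino block 90 x 68 x 13 mm: a bystander, leave it (within 40 mm).

How it is judged:
By the outcome, as a careful person would: the job done as asked, in the order asked, and still so for the second after the job is handed in, with the robot touching nothing.
It also fails if it takes over 72 s, if anything falls off the work surface, if the arm or the gripper's body presses on something with over 40 N, if the wrist force passes 120 N, or if a joint passes its speed limit or range.

## Working session

There is one attempt and no reset: what is moved stays moved. The work goes in short steps, Python scripts to look and compute and a shell command to move; the robot and the scene stay as the last step left them, time stands still between calls to the robot, and variables do not carry over. Pictures are saved under pics/ and viewed, and the job is handed in when it is done.

```bash
mkdir -p pics; ls
python3 - <<'E'
from rig import robot
import cv2
print(robot.observe())
for n in ("scene","top","wrist"):
    cv2.imwrite(f"pics/{n}0.png",robot.capture(n)); c=robot.get_calibration(n); print(n,c)
E
```

```text
pics
{'time_s': 0.0, 'joint_positions': array([-4.84387976e+01,  2.20904087e+01,  3.79561889e-01, -2.64499671e-02,
       -6.84107944e+01, -1.48161983e+01]), 'dq': array([-0.02420494, -0.10144434, -0.01358987,  0.06997679,  0.02172612,
       -0.05728994]), 'joint_efforts': array([ 3.17930226e-04, -3.90665460e+01,  1.87401795e+01,  4.21976388e+00,
        1.10035259e-02, -1.99265887e-04]), 'eef_pos': array([ 0.28099658, -0.5576009 ,  0.2214684 ]), 'tcp_rot': array([ 1.79876117e+02, -7.34986659e-03, -1.53264746e+02]), 'ft_force': array([-0.51152127, -0.56187596, -0.17826582]), 'ft_torque': array([-0.00729399,  0.01338594,  0.02278798]), 'grip_width': 0.08701030179161072}
scene {'fx': 488.6025270493902, 'fy': 488.6025270493902, 'cx': 274.9985453689943, 'cy': 207.00201391351072, 'R': array([[-0.75397888, -0.65671554,  0.01550961],
       [-0.4770342 ,  0.53114845, -0.70022831],
       [ 0.45161291, -0.53535598, -0.71375049]]), 't': array([0.42689728, 0.3275968 , 1.00518783])}
top {'fx': 503.0096946831586, 'fy': 503.0096946831586, 'cx': 281.58504760331164, 'cy': 210.34331843330082, 'R': array([[ 0.02100709, -0.99965592, -0.01570812],
       [-0.99568474, -0.01949797, -0.09072887],
       [ 0.09039137,  0.01754629, -0.99575174]]), 't': array([0.01300618, 0.58659502, 1.26944143])}
wrist {'fx': 325.19226210127806, 'fy': 325.19226210127806, 'cx': 277.36482084265765, 'cy': 207.7202133105503, 'hand_eye': array([[-1.41394492e-04, -9.67138058e-01, -2.54251759e-01,
         6.84728750e-02],
       [ 9.99999838e-01,  3.48519954e-06, -5.69377137e-04,
        -7.25825044e-04],
       [ 5.51552417e-04, -2.54251798e-01,  9.67137901e-01,
        -1.62317506e-01],
       [ 0.00000000e+00,  0.00000000e+00,  0.00000000e+00,
         1.00000000e+00]])}
```

View pics/top0.png

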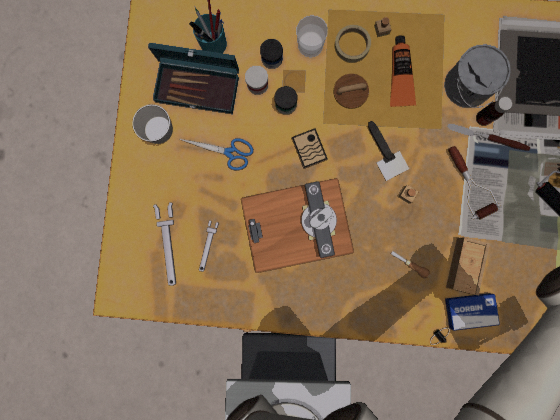

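View pics/scene0.png

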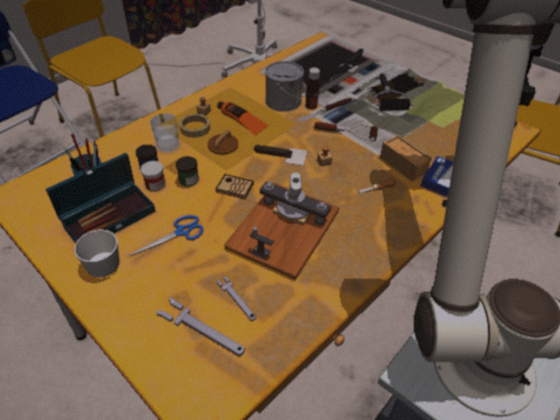

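View pics/wrist0.png

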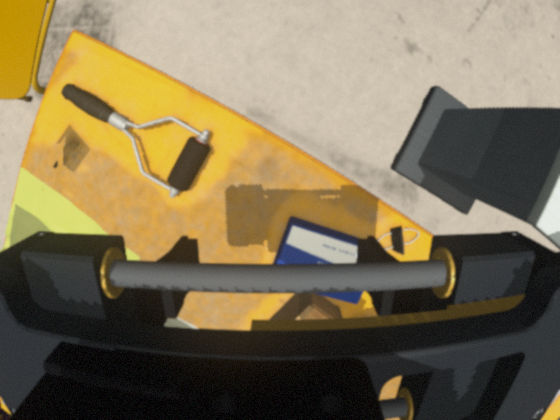

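```bash
cat > h.py <<'E'
import numpy as np, cv2
from rig import robot
from scipy.spatial.transform import Rotation as Ro
from scipy.optimize import least_squares
def cam(n): 
    c=robot.get_calibration(n); return c
def ray(n,uv,c=None,pose=None):
    c=c or cam(n); u,v=uv
    a=np.array([(u-c['cx'])/c['fx'],(v-c['cy'])/c['fy']])
    if 'R' in c:
        d=np.array([a[0],a[1],1]); d=c['R'].T@d; o=-c['R'].T@c['t']
    else:
        th=np.hypot(*a); d=np.array([*(a/max(th,1e-9)*np.sin(th)),np.cos(th)])
        H=np.array(c['hand_eye']); p,rpy=pose
        R=Ro.from_euler('xyz',rpy,degrees=True).as_matrix()
        d=R@H[:3,:3]@d; o=R@H[:3,3]+p
    return o,d/np.linalg.norm(d)
def atz(n,uv,z,pose=None):
    o,d=ray(n,uv,pose=pose); return o+d*(z-o[2])/d[2]
def tri(rs):
    A=sum(np.eye(3)-np.outer(d,d) for o,d in rs); b=sum((np.eye(3)-np.outer(d,d))@o for o,d in rs)
    X=np.linalg.solve(A,b); return X,[np.linalg.norm(np.cross(X-o,d)) for o,d in rs]
def proj(n,X,pose=None):
    c=cam(n); X=np.asarray(X,float)
    if 'R' in c:
        x=c['R']@X+c['t']; return np.array([c['fx']*x[0]/x[2]+c['cx'],c['fy']*x[1]/x[2]+c['cy']])
    H=np.array(c['hand_eye']); p,rpy=pose
    R=Ro.from_euler('xyz',rpy,degrees=True).as_matrix()
    x=H[:3,:3].T@(R.T@(X-p)-H[:3,3]); r=np.hypot(x[0],x[1]); th=np.arctan2(r,x[2])
    return np.array([c['cx']+c['fx']*th*x[0]/r,c['cy']+c['fy']*th*x[1]/r])
def zoom(src,x0,y0,w,h,dst):
    im=cv2.imread(src)[y0:y0+h,x0:x0+w]; k=min(800//w,600//h); 
    cv2.imwrite(dst,cv2.resize(im,None,fx=k,fy=k,interpolation=cv2.INTER_CUBIC)); print('k',k)
def snap(name):
    s=robot.observe(); pose=(np.array(s['eef_pos']),np.array(s['tcp_rot']))
    im=robot.capture('wrist'); cv2.imwrite(f'pics/{name}.png',im); np.save(f'pics/{name}.npy',np.concatenate(pose)); return pose
def ld(name):
    a=np.load(f'pics/{name}.npy'); return a[:3],a[3:]
E
python3 - <<'E'
from h import *
zoom('pics/top0.png',140,170,220,120,'pics/tz1.png')
zoom('pics/top0.png',140,195,80,100,'pics/tz2.png')
zoom('pics/scene0.png',150,160,200,200,'pics/sz1.png')
E
```

```text
k 3
k 6
k 3
```

View pics/tz2.png

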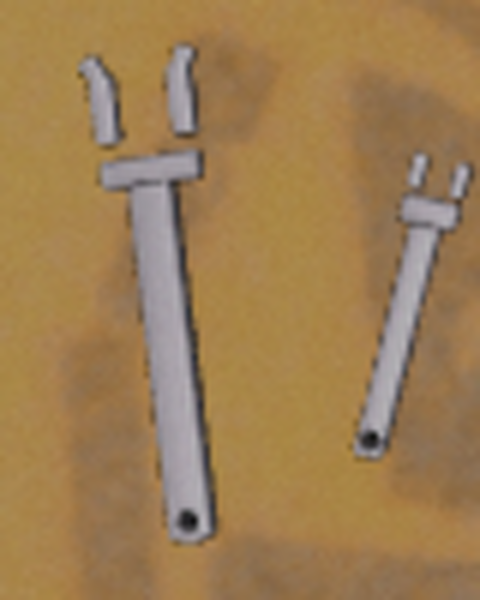

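View pics/tz1.png

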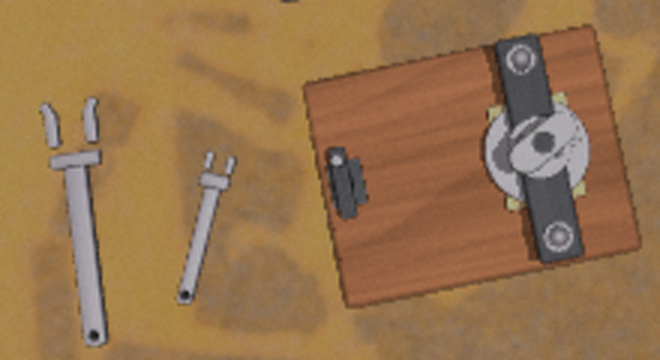

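View pics/sz1.png

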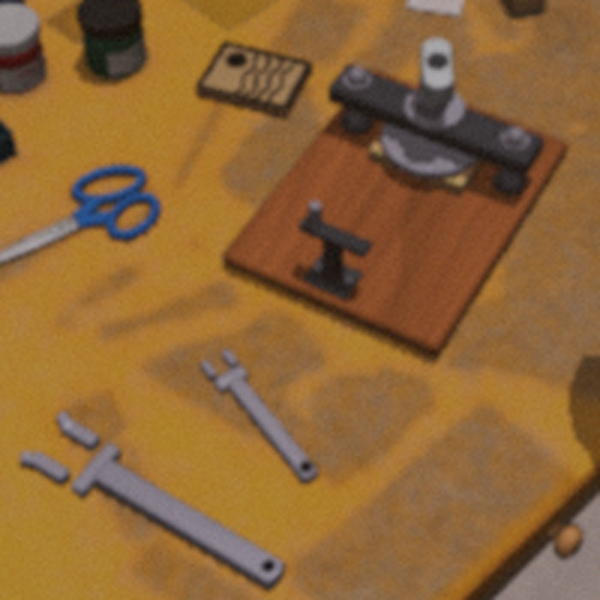

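Run:
```python
from h import *
T=lambda x,y,k,a,b:(x/k+a,y/k+b)
P={'tail_hole':((171.3,281.7),(239.3,348.7)),'tipR':((170.5,203),(172.7,299)),'tipL':((155,205),(159,312.7)),
'dome+':((313.3,189.3),(269.3,185.3)),'dome-':((326.7,248.7),(322,206)),'pin':((252.3,221.7),(255.7,229)),'nuthole':((321,217.3),(295.5,180.5))}
for k,(a,b) in P.items():
    X,e=tri([ray('top',a),ray('scene',b)]); print(k,X.round(4),np.round(e,4))
for p in [(305,86),(595,27),(640,245),(347,306)]: print(atz('top',(p[0]/3+140,p[1]/3+170),.02).round(4))
for p in [(171.7,285.2),(162.7,204.2)]: print(atz('top',p,.007).round(4))
for q in ['dome+','dome-']: print(atz('top',P[q][0],.083))
print(atz('top',P['pin'][0],.101));
```

```text
tail_hole [0.3971 0.3066 0.0102] [0.0003 0.0003]
tipR [0.6002 0.317  0.0029] [0.0025 0.0025]
tipL [0.5953 0.3592 0.001 ] [0.0012 0.0012]
dome+ [ 0.6354 -0.0542  0.0744] [0.0007 0.0007]
dome- [ 0.4893 -0.0893  0.0704] [0. 0.]
pin [0.5493 0.0934 0.0918] [0.0022 0.0022]
nuthole [ 0.5628 -0.0707  0.1244] [0.0002 0.0002]
[0.6153 0.1294 0.02  ]
[ 0.6715 -0.1208  0.02  ]
[ 0.484  -0.1613  0.02  ]
[0.4268 0.0881 0.02  ]
[0.3878 0.3058 0.007 ]
[0.5981 0.3381 0.007 ]
[ 0.63485548 -0.05336644  0.083     ]
[ 0.48914583 -0.08832265  0.083     ]
[0.55042197 0.09405872 0.101     ]
```

```bash
python3 -m handwheel '[[[1,-24,30,-5.5,0,0,0],[1,-24,30,-5.5,0,0,0],[1,-24,30,-5.5,0,0,0],[1,-24,30,-5.5,0,0,0],[1,-24,30,-5.5,0,0,0],[1,-24,30,-5.5,0,0,0],[1,-24,30,-5.5,0,0,0],[1,-24,30,-5.5,0,0,0],[1,-24,30,-5.5,0,0,0],[1,-24,30,-5.5,0,0,0],[1,-24,30,-5.5,0,0,0],[1,-24,30,-5.5,0,0,0],[1,-24,30,-5.5,0,0,0],[1,-24,30,-5.5,0,0,0],[1,-24,30,-5.5,0,0,0],[1,-24,30,-5.5,0,0,0],[1,-24,30,-5.5,0,0,0],[1,-24,30,-5.5,0,0,0]]]'
python3 -m handwheel '[[[1,0,0,0,0,0,-0.14],[1,0,0,0,0,0,-0.14],[1,0,0,0,0,0,-0.14],[1,0,0,0,0,0,-0.14],[1,0,0,0,0,0,-0.14],[1,0,0,0,0,0,-0.14],[1,0,0,0,0,0,-0.14],[1,0,0,0,0,0,-0.14],[1,0,0,0,0,0,-0.14],[1,0,0,0,0,0,-0.14],[1,0,0,0,0,0,-0.14],[1,0,0,0,0,0,-0.14],[1,0,0,0,0,0,-0.14],[1,0,0,0,0,0,-0.14],[1,0,0,0,0,0,-0.14],[1,0,0,0,0,0,-0.14],[1,0,0,0,0,0,-0.14],[1,0,0,0,0,0,-0.14],[1,0,0,0,0,0,-0.14],[1,0,0,0,0,0,0]]]'
python3 - <<'E'
from h import *
s=robot.observe();print(s['joint_positions'])
print(snap('w1'))
E
```

```text
time_s: 1.95
eef_pos: [0.4238, 0.1201, 0.3217]
tcp_rot: [180.0, -0.0, -153.2]
ft_force: [0.5, -0.6, -0.4]
grip_width: 0.0872
time_s: 3.95
eef_pos: [0.4238, 0.1184, 0.3213]
tcp_rot: [180.0, 0.0, -0.9]
ft_force: [-0.7, 0.1, 0.4]
grip_width: 0.0868
[ 3.68974588e+01 -9.20944926e-03 -1.34043072e+01 -1.35700892e-02
 -7.66387180e+01  5.22415620e+01]
(array([0.42381653, 0.11844726, 0.32128508]), array([ 1.79989730e+02,  3.48184096e-02, -8.64122152e-01]))
```

View pics/w1.png

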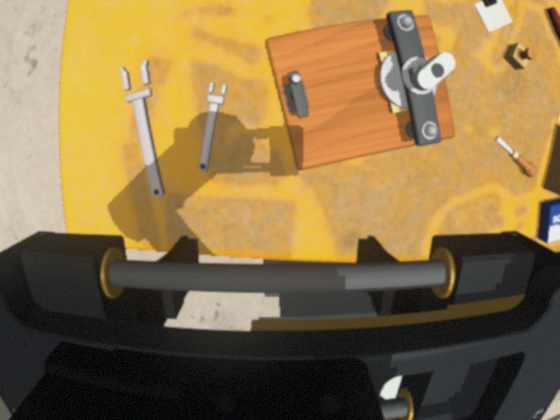

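Run:
```python
from h import *
zoom('pics/w1.png',100,50,133,150,'pics/w1a.png')
zoom('pics/w1.png',260,0,200,175,'pics/w1b.png')
```

```text
k 4
k 3
```

View pics/w1a.png

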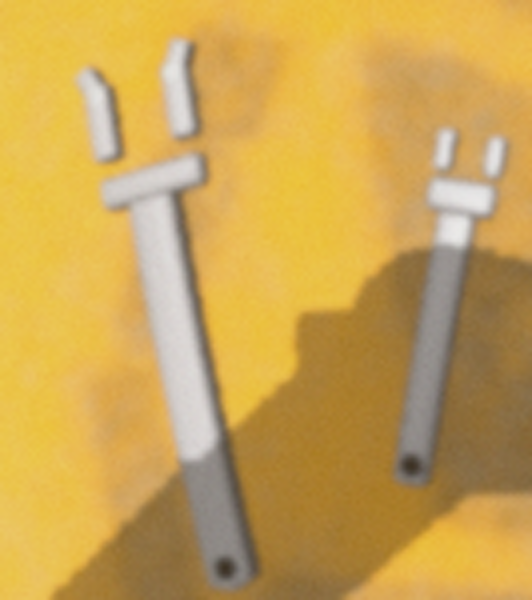

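View pics/w1b.png

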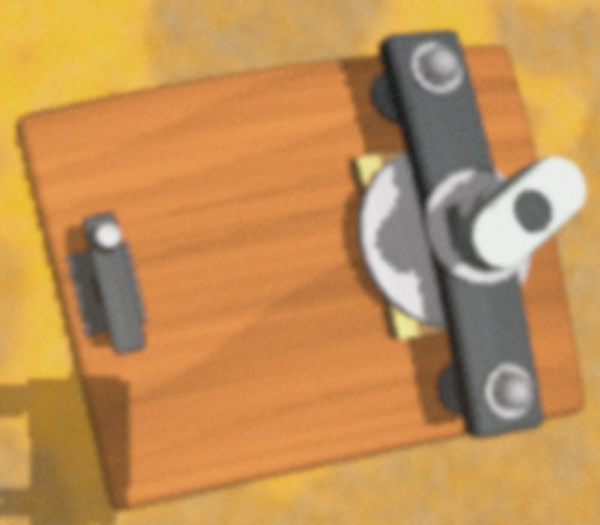

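```bash
cat > fit.py <<'E'
from h import *
p1=ld('w1')
# press obs: name, local, {view:uv}
D=[((.075,0,.084),{'top':(313.3,189.3),'scene':(269.3,185.3),'w1':(405.7,21.3)}),
((-.075,0,.084),{'top':(326.7,248.7),'scene':(322,206),'w1':(430,129.3)}),
((.021,.165,.101),{'top':(252.3,221.7),'scene':(255.7,229),'w1':(295.7,78.3)}),
((0,0,.128),{'top':(321,217.3),'scene':(295.5,180.5),'w1':(437.7,70)})]
sig={'top':.7,'scene':.7,'w1':.9}
def pr(v,X): return proj('wrist',X,p1) if v=='w1' else proj(v,X)
def res(q,D,z=0):
    c,s=np.cos(q[2]),np.sin(q[2]); r=[]
    for L,o in D:
        X=[q[0]+c*L[0]-s*L[1],q[1]+s*L[0]+c*L[1],L[2]+(q[3] if len(q)>3 else 0)]
        for v,uv in o.items(): r+=list((pr(v,X)-uv)/sig[v])
    return np.array(r)
S=[((.094,.0235,.006),{'top':(155,205),'scene':(159,312.7),'w1':(122.3,68)}),
((.094,-.0235,.006),{'top':(170.5,203),'scene':(172.7,299),'w1':(145,60.5)}),
((-.121,0,.012),{'top':(171.7,285.2),'w1':(158.8,195.5)})]
if __name__=='__main__':
  for D_,x0 in ((D,[.562,-.071,.22,0]),(S,[.508,.324,.15,0])):
    for n in (3,4):
        f=least_squares(res,x0[:n],args=(D_,)); print(n,f.x.round(4),np.degrees(f.x[2]).round(2),f.fun.round(1).tolist())
  X,e=tri([ray('top',(171.3,281.7)),ray('scene',(239.3,348.7)),ray('wrist',(156.3,192),pose=p1)]);print('hole',X,e)
  X,e=tri([ray('top',(321,217.3)),ray('scene',(295.5,180.5)),ray('wrist',(437.7,70),pose=p1)]);print('nut',X,e)
  X,e=tri([ray('top',(252.3,221.7)),ray('scene',(255.7,229)),ray('wrist',(295.7,78.3),pose=p1)]);print('pin',X,e)
E
python3 fit.py
```

```text
3 [ 0.5626 -0.0694  0.2195] 12.58 [-0.1, -0.6, -0.9, -3.7, 1.6, -0.1, -1.5, -0.2, -0.6, -4.5, 1.7, 2.5, -1.3, 1.9, -1.7, -2.4, -1.3, 0.9, -0.7, -0.2, -0.2, -1.1, -1.9, 1.3]
4 [ 0.5642 -0.0719  0.2188 -0.0082] 12.53 [1.1, -0.9, -0.6, -1.5, 0.9, 0.8, -0.4, -1.0, -0.9, -2.3, 0.5, 1.1, 0.5, 1.3, -1.3, -0.4, 0.6, 0.4, 0.5, -0.7, -0.2, 1.2, -3.3, 1.2]
3 [0.5069 0.3227 0.1616] 9.26 [-1.3, -0.1, -2.4, -1.3, -2.2, 1.7, 1.8, -0.9, -2.1, -3.4, 1.9, 0.4, 0.7, 0.4, -0.1, 3.5]
4 [ 0.5077  0.3241  0.1549 -0.0061] 8.87 [-0.8, -0.4, -2.6, 0.8, -0.8, 1.6, 2.2, -0.9, -2.2, -1.2, 3.1, 0.7, 0.3, -0.2, -0.0, 2.1]
hole [0.39737831 0.30675001 0.0101502 ] [np.float64(0.0005564769959378657), np.float64(3.115881618882973e-05), np.float64(0.000534152128786385)]
nut [ 0.56344295 -0.07143418  0.12510841] [np.float64(0.0011263479094657126), np.float64(0.001193825303574145), np.float64(0.002124504800234903)]
pin [0.54926498 0.09374482 0.09194717] [np.float64(0.0020162587865604404), np.float64(0.0024575860417347267), np.float64(0.0005725305973906858)]
```

```bash
python3 -m handwheel '[[[0.3,10,-25.7,20,0,0,0],[0.3,10,-25.7,20,0,0,0],[0.3,10,-25.7,20,0,0,0],[0.3,10,-25.7,20,0,0,0],[0.3,10,-25.7,20,0,0,0],[0.3,10,-25.7,20,0,0,0],[0.3,10,-25.7,20,0,0,0],[0.3,10,-25.7,20,0,0,0],[0.3,0,0,10,0,0,-0.087],[0.3,0,0,10,0,0,-0.087],[0.3,0,0,0,0,0,0],[0.3,0,0,0,0,0,0]]]'
python3 - <<'E'
from h import *
print(snap('w2'))
E
```

```text
time_s: 5.2
eef_pos: [0.5072, 0.3229, 0.1416]
tcp_rot: [180.0, 0.0, 8.9]
ft_force: [1.1, -0.6, 0.1]
grip_width: 0.0564
(array([0.5071538 , 0.32288458, 0.14155202]), array([1.79977732e+02, 9.70576873e-03, 8.93442290e+00]))
```

View pics/w2.png

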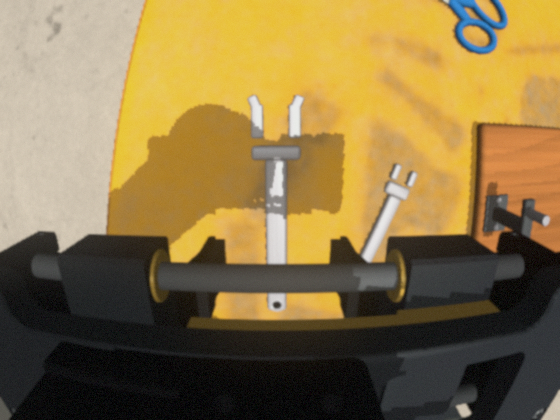

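Run:
```python
from h import *
p1,p2=ld('w1'),ld('w2')
for uv,z in [((252,98),.006),((300,97),.006),((276,305),.013),((253,153),.008),((301,153),.008)]: print(atz('wrist',uv,z,p2).round(4))
X,e=tri([ray('wrist',(156.3,192),pose=p1),ray('wrist',(276,305),pose=p2)]);print('hole',X,e)
for a,b in [((122.3,68),(252,98)),((145,60.5),(300,97))]: print(tri([ray('wrist',a,pose=p1),ray('wrist',b,pose=p2)]))
p=np.array
g=p([.5072,.3229]);
```

```text
[0.597  0.3595 0.006 ]
[0.6046 0.3168 0.006 ]
[0.3978 0.3065 0.013 ]
[0.5473 0.351  0.008 ]
[0.5541 0.3078 0.008 ]
hole [0.39787092 0.30622434 0.01250006] [np.float64(0.0003966303191320739), np.float64(0.0003966303191319973)]
(array([0.59797607, 0.3596594 , 0.00173205]), [np.float64(0.0007324574432950769), np.float64(0.0007324574432950565)])
(array([0.604294  , 0.31695886, 0.00701598]), [np.float64(0.0002128610843880677), np.float64(0.00021286108438822577)])
```

```bash
python3 -m handwheel '[[[0.3,0,0,24,0,0,0],[0.3,0,0,24,0,0,0],[0.3,0,0,24,0,0,0],[0.3,0,0,24,0,0,0],[0.3,0,0,24,0,0,0],[0.3,0,0,9,0,0,0],[0.3,0,0,6,0,0,0],[0.3,0,0,0,0,0,0]]]' 50
python3 -m handwheel '[[[-1,0,0,0,0,0,0],[-1,0,0,0,0,0,0],[-1,0,0,0,0,0,0],[-1,0,0,0,0,0,0],[-1,0,0,0,0,0,0],[-1,0,0,0,0,0,0],[-1,0,0,0,0,0,0],[-1,0,0,0,0,0,0]]]' 50
```

```text
time_s: 6.05
eef_pos: [0.5074, 0.3231, 0.0069]
tcp_rot: [-180.0, -0.0, 9.1]
ft_force: [0.1, -0.5, -0.0]
grip_width: 0.0565
time_s: 6.85
eef_pos: [0.5072, 0.3231, 0.0068]
tcp_rot: [-180.0, -0.0, 9.1]
ft_force: [-1.3, 0.8, 1.5]
grip_width: 0.019
```

```bash
python3 -m handwheel '[[[-0.2,0,0,0,0,0,0],[-0.2,0,0,0,0,0,0],[-0.2,0,0,2,0,0,0],[-0.2,0,0,2,0,0,0],[-0.2,0,0,0,0,0,0],[-1,0,0,0,0,0,0],[-1,0,0,0,0,0,0],[-1,0,0,0,0,0,0],[-1,0,0,0,0,0,0],[-1,0,0,0,0,0,0]]]' 50
python3 -m handwheel '[[[-1,0,0,-10,0,0,0],[-1,0,0,-20,0,0,0],[-1,0,0,-40,0,0,0],[-1,0,0,-40,0,0,0],[-1,0,0,-40,0,0,0],[-1,0,0,0,0,0,0],[-1,0,0,0,0,0,0],[-1,0,0,0,0,0,0]]]' 50
python3 - <<'E'
from h import *
print(snap('w3'))
E
```

```text
time_s: 7.85
eef_pos: [0.5071, 0.323, 0.0026]
tcp_rot: [-180.0, -0.0, 9.1]
ft_force: [-0.9, 0.1, -0.6]
grip_width: 0.0195
time_s: 8.65
eef_pos: [0.5061, 0.3222, 0.1514]
tcp_rot: [179.9, 0.1, 9.1]
ft_force: [0.5, 0.4, -1.6]
grip_width: 0.0192
(array([0.50611441, 0.32216127, 0.15142979]), array([1.79932317e+02, 1.43165504e-01, 9.09935987e+00]))
```

View pics/w3.png

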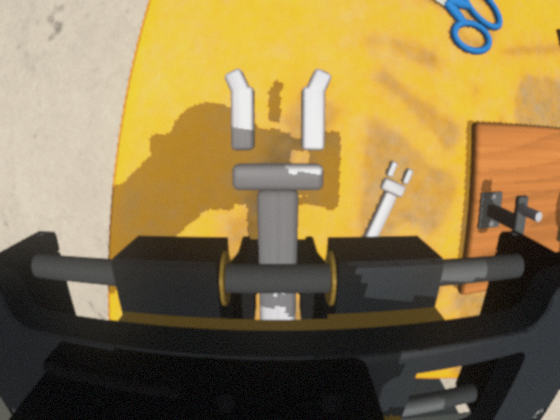

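Run:
```python
from h import *
c=cam('wrist'); H=np.array(c['hand_eye'])
def tool(uv,z):
    o,d=ray('wrist',uv,pose=(np.zeros(3),np.zeros(3))); return (o+d*(z-o[2])/d[2]).round(4)
for uv in [(229,73),(327,74),(240,72),(318,71)]: print(tool(uv,-.005))
for uv in [(233,166),(323,165),(232.5,148),(253,148),(302,149),(325,148),(277,192)]: print(tool(uv,-.0074))
```

```text
[ 0.0957 -0.0226 -0.005 ]
[ 0.0952  0.0243 -0.005 ]
[ 0.096  -0.0173 -0.005 ]
[ 0.0965  0.02   -0.005 ]
[ 0.0503 -0.0209 -0.0074]
[ 0.0508  0.0225 -0.0074]
[ 0.0591 -0.0209 -0.0074]
[ 0.0589 -0.0111 -0.0074]
[ 0.0584  0.0123 -0.0074]
[ 0.0591  0.0233 -0.0074]
[ 0.0375  0.0004 -0.0074]
```

```bash
python3 -m handwheel '[[[-1,0,0,0,0,0,0.1373],[-1,0,0,0,0,0,0.1373],[-1,0,0,0,0,0,0.1373],[-1,0,0,0,0,0,0.1373],[-1,0,0,0,0,0,0.1373],[-1,0,0,0,0,0,0.1373],[-1,0,0,0,0,0,0.1373],[-1,0,0,0,0,0,0.1373],[-1,0,0,0,0,0,0.1373],[-1,0,0,0,0,0,0.1373],[-1,0,0,0,0,0,0.1373],[-1,32.6,4.9,0,0,0,0],[-1,32.6,4.9,0,0,0,0],[-1,32.6,4.9,0,0,0,0],[-1,32.6,4.9,0,0,0,0],[-1,32.6,4.9,0,0,0,0],[-1,32.6,4.9,0,0,0,0],[-1,0,0,0,0,0,0],[-1,0,0,0,0,0,0],[-1,0,0,0,0,0,0]]]' 50
python3 - <<'E'
from h import *
print(snap('w4'))
E
```

```text
time_s: 10.7
eef_pos: [0.5209, 0.1261, 0.1519]
tcp_rot: [179.9, -0.0, -77.4]
ft_force: [-0.3, 0.5, -0.0]
grip_width: 0.0194
(array([0.52089783, 0.12605786, 0.15186098]), array([ 1.79933176e+02, -2.02610352e-02, -7.73832676e+01]))
```

View pics/w4.png

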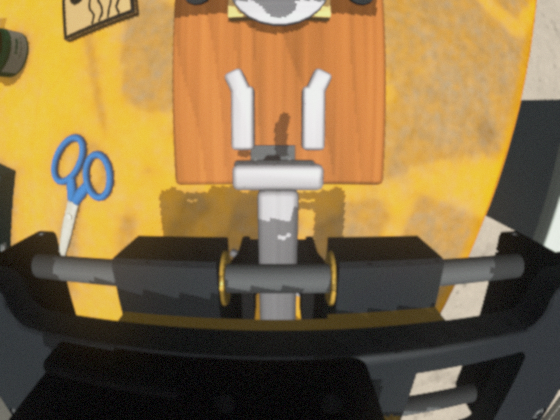

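Run:
```python
from h import *
p=ld('w4'); R=Ro.from_euler('xyz',p[1],degrees=True).as_matrix()
zoom('pics/w4.png',160,0,240,190,'pics/w4z.png')
for uv in [(174,20),(176,100),(177,170),(384,20),(384,100),(383,170)]: print((R.T@(atz('wrist',uv,.02,p)-p[0])).round(4))
# predicted features
q=np.array([.5635,-.0705]); a=np.radians(12.55); X=np.array([np.cos(a),np.sin(a)]);Y=np.array([-X[1],X[0]])
for n,l in {'flangeL':(.026,0,.077),'flR':(-.026,0,.077),'flfront':(0,.026,.077),'b1':(.1,.05,.02),'b2':(-.1,.05,.02),'pinfoot':(.021,.165,.077)}.items():
    print(n,proj('wrist',[*(q+l[0]*X+l[1]*Y),l[2]],p).round(1))
```

```text
k 3
[ 0.1737 -0.0974  0.1318]
[ 0.095  -0.0942  0.1318]
[ 0.0293 -0.0954  0.1318]
[0.1742 0.0988 0.132 ]
[0.0954 0.0975 0.132 ]
[0.0294 0.0988 0.132 ]
flangeL [246.  -39.5]
flR [314.6 -39.1]
flfront [280.3 -11.6]
b1 [171.7  42.2]
b2 [387.2  43. ]
pinfoot [251.7 170.2]
```

View pics/w4z.png

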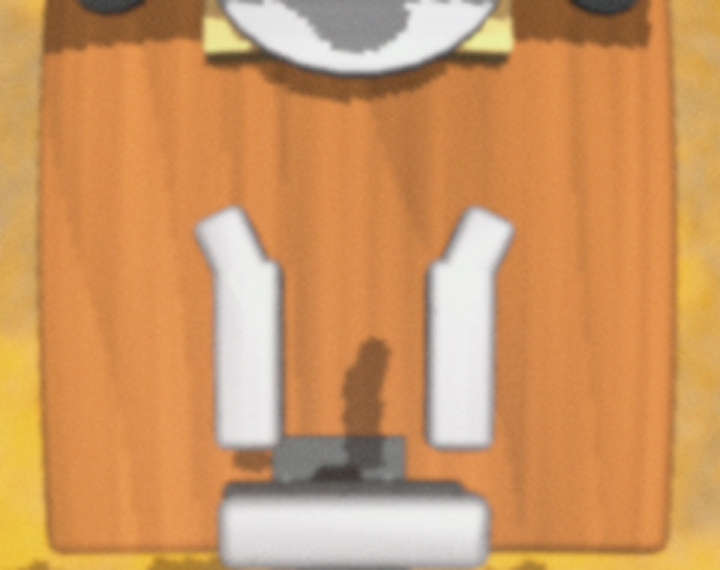

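```bash
python3 -m handwheel '[[[-1,34,0.5,0,0,0,0],[-1,34,0,0,0,0,0],[-1,0,0,0,0,0,0],[-1,0,0,0,0,0,0]]]' 50
python3 - <<'E'
from h import *
print(snap('w5')); cv2.imwrite('pics/s5.png',robot.capture('scene'))
zoom('pics/s5.png',220,130,160,150,'pics/s5z.png')
p=ld('w5')
q=np.array([.5635,-.0705]); a=np.radians(12.55); X=np.array([np.cos(a),np.sin(a)]);Y=np.array([-X[1],X[0]])
print((p[0][:2]-q)@X,(p[0][:2]-q)@Y)
for n,l in {'domeL':(.075,0,.085),'domeR':(-.075,0,.085),'nuttop':(0,0,.128),'flfront':(0,.026,.077),'pintop':(.021,.165,.101)}.items():
    print(n,proj('wrist',[*(q+l[0]*X+l[1]*Y),l[2]],p).round(1))
E
```

```text
time_s: 11.15
eef_pos: [0.5355, 0.0595, 0.1523]
tcp_rot: [180.0, 0.0, -77.4]
ft_force: [-0.2, 0.2, -1.1]
grip_width: 0.0191
(array([0.53545513, 0.05946127, 0.1522701 ]), array([ 1.79984435e+02,  4.73407870e-03, -7.74243603e+01]))
k 4
0.0008646936281055222 0.13294999069999694
domeL [176.   42.2]
domeR [383.6  42.8]
nuttop [280.6  18.1]
flfront [280.   73.8]
pintop [250.9 268.8]
```

View pics/w5.png

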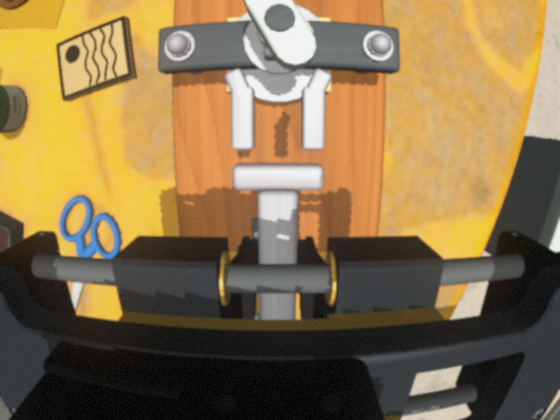

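View pics/s5z.png

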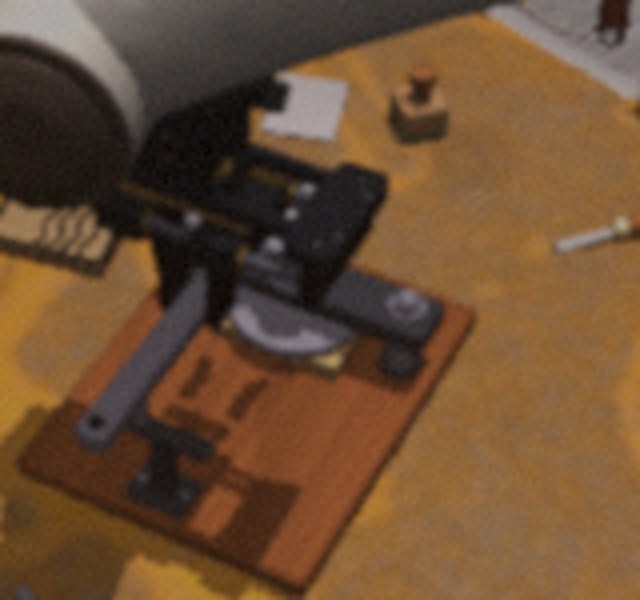

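```bash
python3 -m handwheel '[[[-1,0,0,25,0,0,0],[-1,0,0,25,0,0,0],[-1,0,0,12,0,0,0],[-1,0,0,7,0,0,0],[-1,0,0,0,0,0,0],[-1,0,0,0,0,0,0]]]' 50
python3 - <<'E'
from h import *
print(snap('w6')); cv2.imwrite('pics/s6.png',robot.capture('scene'))
zoom('pics/s6.png',220,130,160,150,'pics/s6z.png')
zoom('pics/w6.png',160,0,240,200,'pics/w6z.png')
s=robot.observe(); print(s['ft_force'],s['ft_torque'])
E
```

```text
time_s: 11.85
eef_pos: [0.5361, 0.0596, 0.0844]
tcp_rot: [-179.9, -0.0, -77.4]
ft_force: [1.0, 0.5, -2.0]
grip_width: 0.0193
(array([0.53614346, 0.05962994, 0.08440383]), array([-1.79899966e+02, -3.96924878e-03, -7.73631933e+01]))
k 4
k 3
[ 0.34892615 -1.06745528 -1.63047571] [-0.02787139  0.04080476 -0.01011209]
```

View pics/w6z.png

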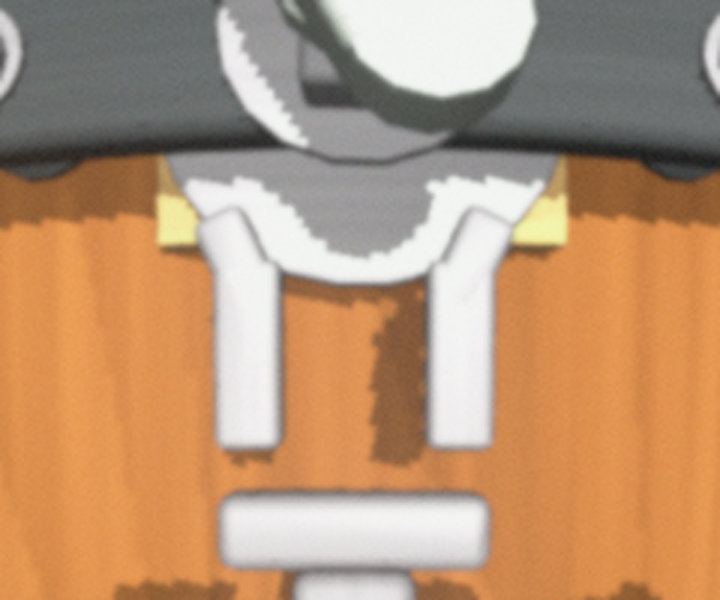

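View pics/s6z.png

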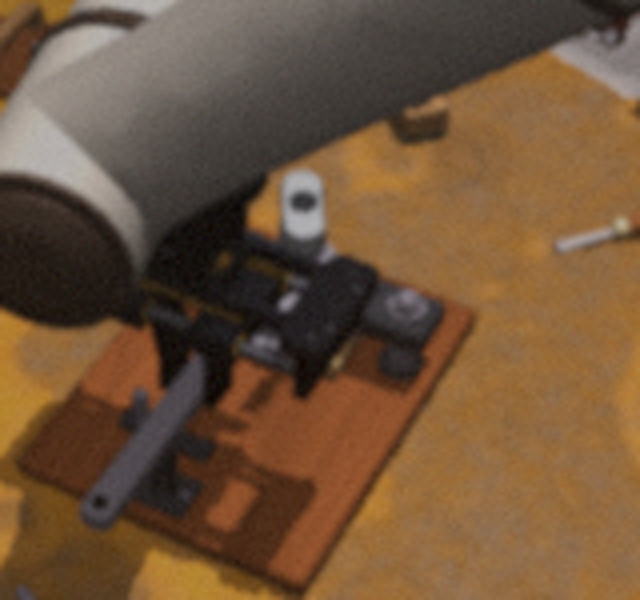

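```bash
python3 -m handwheel '[[[-1,0,1.2,1.5,0,0,0],[-1,8,0,0,0,0,0],[-1,8,0,0,0,0,0],[-1,8,0,0,0,0,0],[-1,0,0,0,0,0,0],[-1,0,0,0,0,0,0]]]' 50
python3 - <<'E'
from h import *
print(snap('w7')); cv2.imwrite('pics/s7.png',robot.capture('scene'))
zoom('pics/w7.png',160,0,240,200,'pics/w7z.png')
s=robot.observe(); print(s['ft_force'],s['ft_torque'])
E
```

```text
time_s: 12.55
eef_pos: [0.5395, 0.035, 0.082]
tcp_rot: [-180.0, 0.0, -77.5]
ft_force: [-0.6, -0.4, -1.6]
grip_width: 0.0194
(array([0.53949567, 0.03498574, 0.08203121]), array([-1.79998843e+02,  1.91048114e-03, -7.74665902e+01]))
k 3
[-0.19973525  0.15551532 -0.99057677] [0.04744403 0.12375618 0.00312145]
```

View pics/w7z.png

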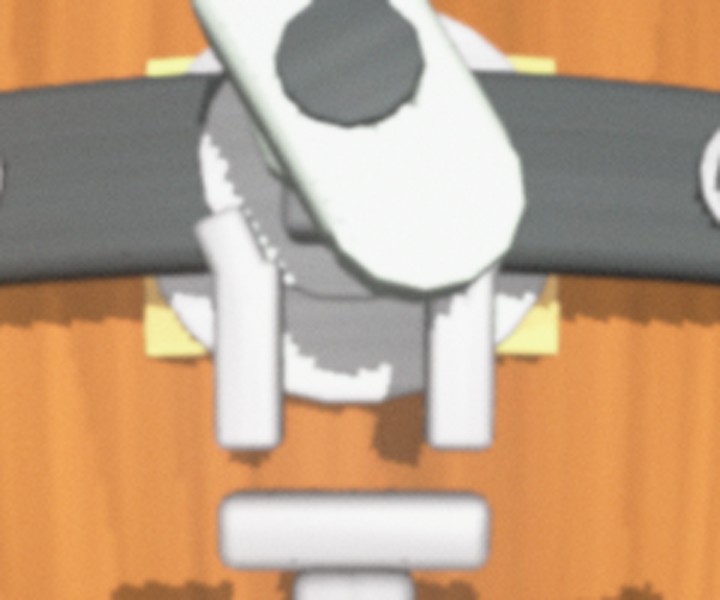

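```bash
python3 -m handwheel '[[[-1,6,0,0,0,0,0],[-1,6,0,0,0,0,0],[-1,6,0,0,0,0,0],[-1,6,0,0,0,0,0],[-1,6,0,0,0,0,0],[-1,0,0,0,0,0,0],[-1,0,0,0,0,0,0]]]' 50
python3 - <<'E'
from h import *
print(snap('w8')); 
zoom('pics/w8.png',160,0,240,200,'pics/w8z.png')
s=robot.observe(); print(s['ft_force'],s['ft_torque'])
E
```

```text
time_s: 13.35
eef_pos: [0.5459, 0.0059, 0.082]
tcp_rot: [180.0, 0.0, -77.4]
ft_force: [0.1, -0.0, -1.3]
grip_width: 0.0192
(array([0.54593685, 0.00594931, 0.08201751]), array([ 1.79997021e+02,  2.57950946e-03, -7.74402566e+01]))
k 3
[-0.51466413 -0.14955059 -2.12097751] [-0.11730785  0.09404098  0.02760645]
```

View pics/w8z.png

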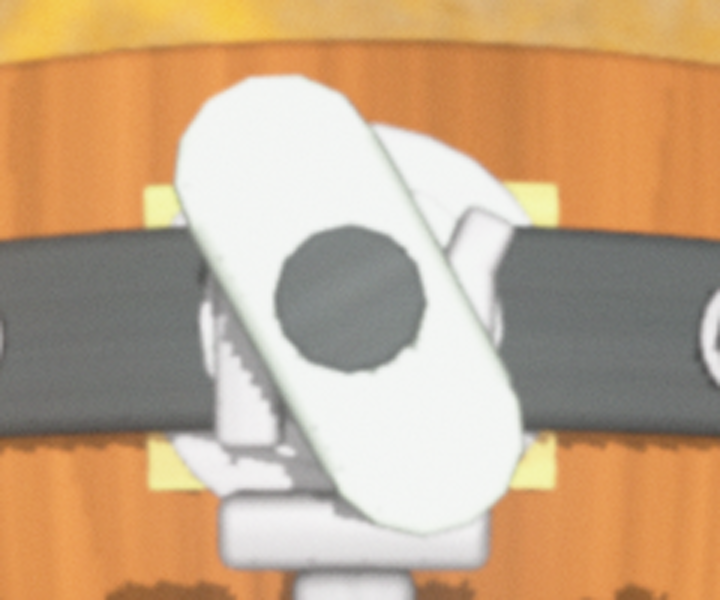

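```bash
python3 -m handwheel '[[[-1,4,0,0,0,0,0],[-1,4,0,0,0,0,0],[-1,2,0,0,0,0,0],[-1,0,0,0,0,0,0],[-1,0,0,0,0,0,0]]]' 50
python3 - <<'E'
from h import *
print(snap('w9')); cv2.imwrite('pics/s9.png',robot.capture('scene'));cv2.imwrite('pics/t9.png',robot.capture('top'))
zoom('pics/w9.png',160,0,240,200,'pics/w9z.png')
zoom('pics/s9.png',220,130,160,150,'pics/s9z.png')
s=robot.observe(); print(s['ft_force'],s['ft_torque'])
q=np.array([.5635,-.0705]); a=np.radians(12.55); X=np.array([np.cos(a),np.sin(a)]);Y=np.array([-X[1],X[0]])
p=ld('w9');print((p[0][:2]-q)@X,(p[0][:2]-q)@Y)
E
```

```text
time_s: 13.9
eef_pos: [0.5481, -0.0037, 0.082]
tcp_rot: [180.0, -0.0, -77.4]
ft_force: [-0.1, 0.3, -1.4]
grip_width: 0.0193
(array([ 0.54813421, -0.00365222,  0.08203484]), array([ 1.79999807e+02, -9.09441584e-04, -7.74201797e+01]))
k 3
k 4
[-0.16029413  1.10022286 -1.07374575] [-0.02934867  0.12936141  0.03821419]
-0.00047319194388864387 0.06858942663272365
```

View pics/w9z.png

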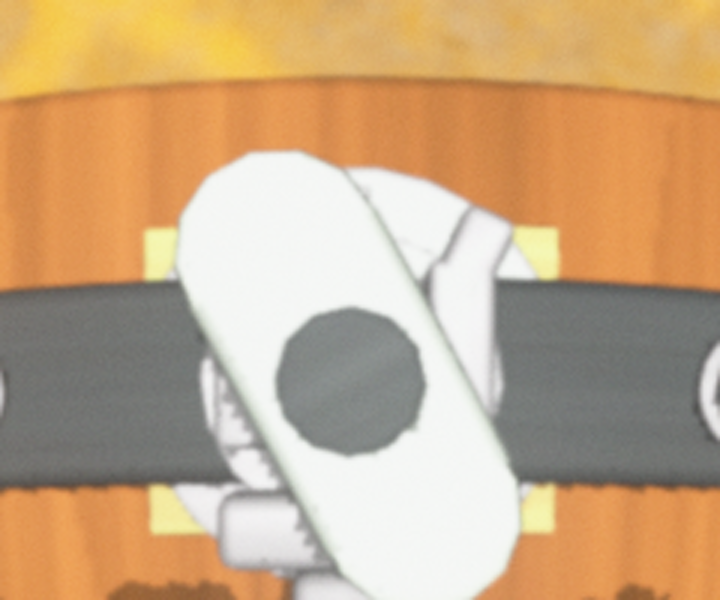

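View pics/s9z.png

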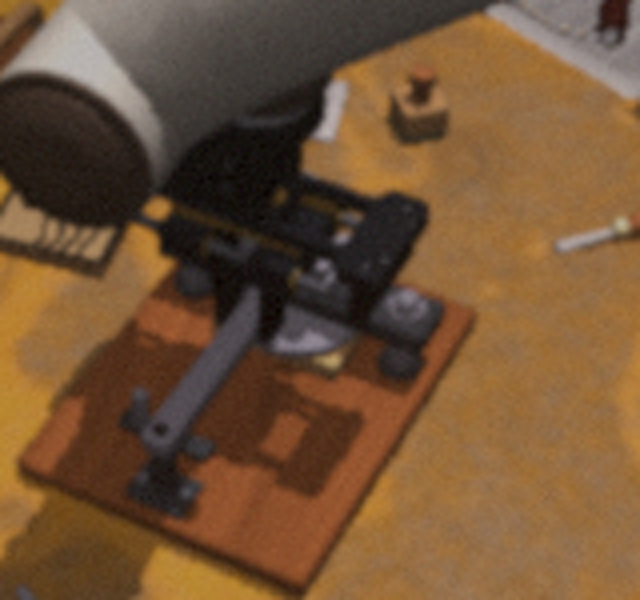

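```bash
python3 -m handwheel '[[[-1,0,0,1,0,0,0],[-1,0,0,1,0,0,0],[-1,0,0,0,0,0,0],[-1,0,0,0,0,0,0]]]' 50;  python3 -m handwheel '[[[-1,0,0,0.7,0,0,0],[-1,0,0,0,0,0,0],[-1,0,0,0,0,0,0]]]' 50
python3 - <<'E'
from h import *
s=robot.observe(); print(s['ft_force'],s['ft_torque'],s['eef_pos'],s['tcp_rot'])
E
```

```text
time_s: 14.45
eef_pos: [0.5481, -0.0035, 0.08]
tcp_rot: [180.0, -0.0, -77.4]
ft_force: [0.1, 0.0, -1.2]
grip_width: 0.0192
time_s: 14.75
eef_pos: [0.5483, -0.0035, 0.0796]
tcp_rot: [-180.0, -0.0, -77.4]
ft_force: [-1.0, -0.2, -0.3]
grip_width: 0.0197
[-0.96308377 -0.20148456 -0.33263106] [ 0.08443722  0.19177963 -0.02906426] [ 0.54826033 -0.0035289   0.07957191] [-1.79977945e+02 -1.28921755e-03 -7.74092237e+01]
```

```bash
python3 -m handwheel '[[[-1,0,0,0.4,0,0,0],[-0.35,0,0,0,0,0,0],[-0.35,0,0,0,0,0,0],[-0.35,0,0,0,0,0,0],[-0.35,0,0,0,0,0,0],[-0.35,0,0,-5,0,0,0],[-0.35,0,0,-20,0,0,0],[-0.35,0,0,-30,0,0,0],[-0.35,0,0,-35,0,0,0],[-0.35,0,0,-35,0,0,0],[-0.35,0,0,-15,0,0,0],[-0.35,0,0,0,0,0,0],[-0.35,0,0,0,0,0,0]]]' 50
python3 - <<'E'
from h import *
print(snap('w10')); cv2.imwrite('pics/s10.png',robot.capture('scene'));cv2.imwrite('pics/t10.png',robot.capture('top'))
zoom('pics/s10.png',220,130,160,150,'pics/s10z.png')
s=robot.observe(); print(s['ft_force'],s['ft_torque'],s['joint_positions'])
E
```

```text
time_s: 16.05
eef_pos: [0.5476, -0.0035, 0.2184]
tcp_rot: [180.0, 0.0, -77.4]
ft_force: [-0.5, 0.6, -0.7]
grip_width: 0.0285
(array([ 0.54755546, -0.00354316,  0.2184441 ]), array([ 1.79963867e+02,  3.65171911e-02, -7.74324421e+01]))
k 4
[-0.79411295 -0.56783538 -0.87115876] [-0.00434091  0.06319181  0.0140137 ] [ 1.65753702e+01  1.48137039e+01 -1.08912255e+01 -2.19589886e-02
 -6.44889107e+01 -3.98799775e+00]
```

View pics/w10.png

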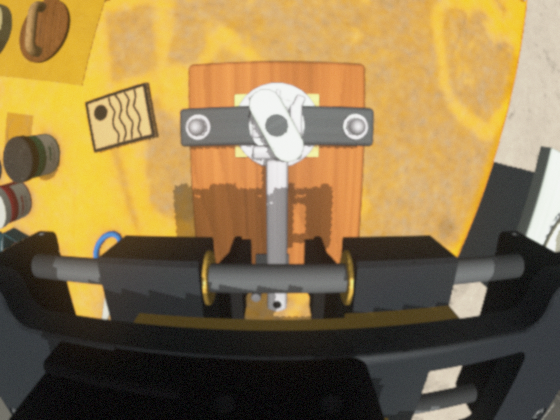

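View pics/s10z.png

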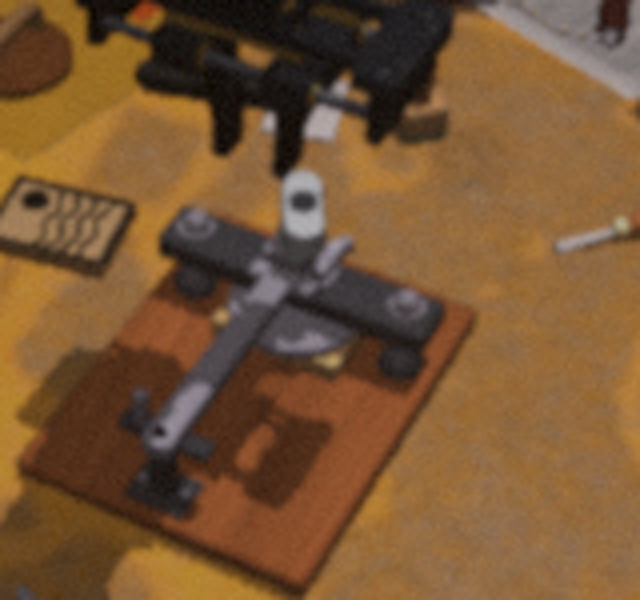

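Run:
```python
from h import *
zoom('pics/w10.png',215,70,120,100,'pics/w10z.png')
```

```text
k 6
```

View pics/w10z.png

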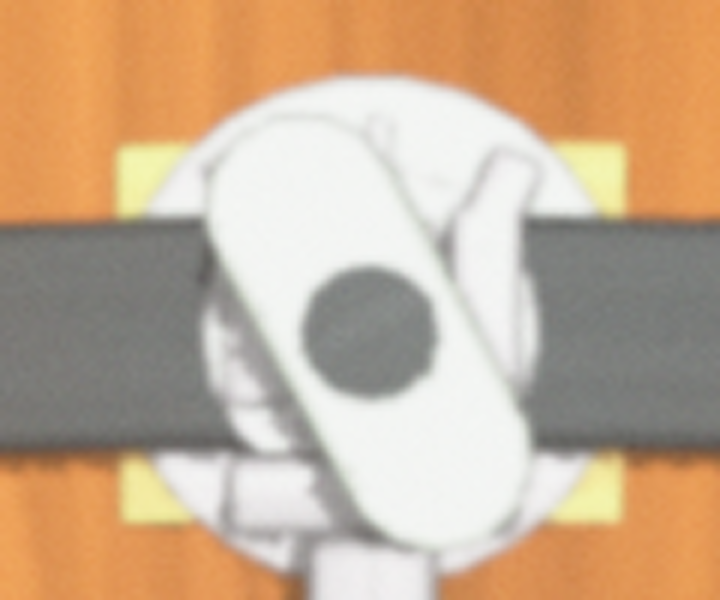

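Run:
```python
from h import *
p=ld('w10'); f=lambda u,v:atz('wrist',(u/6+215,v/6+70),.128,p)
a,b,c,d=f(213,240),f(365,520),f(370,140),f(525,400)
for s,e in((a,b),(c,d)): v=e-s; print(np.degrees(np.arctan2(v[1],v[0])))
print('center hole',f(370,332),'ends',f(290,115),f(440,550), (f(290,115)+f(440,550))/2)
print('mouth? yellow', [atz('wrist',(u/6+215,v/6+70),.02,p) for u,v in[(118,145),(625,520)]])
```

```text
130.57777887788382
133.24546926659784
center hole [ 0.56397151 -0.0704846   0.128     ] ends [ 0.58006981 -0.09585795  0.128     ] [ 0.54893085 -0.04478669  0.128     ] [ 0.56450033 -0.07032232  0.128     ]
mouth? yellow [array([ 0.61673439, -0.09455121,  0.02      ]), array([ 0.5102377 , -0.04661694,  0.02      ])]
```

```bash
python3 -m handwheel '[[[0.2,34.4,-0.7,0,0,0,0],[0.2,34.5,-0.7,0,0,0,0],[0.2,0,0,0,0,0,-0.128],[0.2,0,0,0,0,0,-0.128],[0.2,0,0,0,0,0,-0.128],[0.2,0,0,0,0,0,-0.128],[0.2,0,0,20,0,0,0],[0.2,0,0,20,0,0,0],[0.2,0,0,20,0,0,0],[0.2,0,0,15,0,0,0],[0.2,0,0,0,0,0,0],[0.2,0,0,0,0,0,0]]]' 50
python3 - <<'E'
from h import *
print(snap('w11'))
s=robot.observe(); print(s['ft_force'],s['ft_torque'],s['joint_positions'])
E
```

```text
time_s: 17.4
eef_pos: [0.5644, -0.0707, 0.1434]
tcp_rot: [179.9, 0.0, -48.1]
ft_force: [0.6, -0.6, -0.6]
grip_width: 0.0523
(array([ 0.56440638, -0.0706507 ,  0.14337974]), array([ 1.79908659e+02,  3.22038590e-02, -4.80590498e+01]))
[0.43267186 0.00882806 0.61105754] [-0.02263467  0.10143736 -0.02258892] [ 9.19454691e+00  2.05831935e+01 -1.39083254e+01  3.03235561e-02
 -5.54966546e+01  3.27280905e+01]
```

View pics/w11.png

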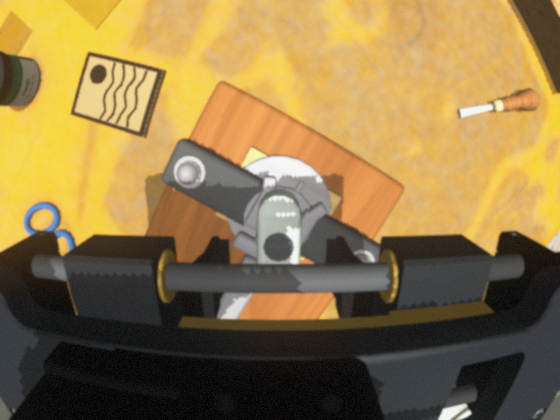

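```bash
python3 -m handwheel '[[[0.2,0,0,15,0,0,0],[0.2,0,0,15,0,0,0],[0.2,0,0,10,0,0,0],[0.2,0,0,0,0,0,0],[-1,0,0,0,0,0,0],[-1,0,0,0,0,0,0],[-1,0,0,0,0,0,0],[-1,0,0,0,0,0,0],[-1,0,0,0,0,0,0],[-1,0,0,0,0,0,0]]]' 50
python3 - <<'E'
from h import *
s=robot.observe(); print(s['ft_force'],s['ft_torque'])
E
```

```text
time_s: 18.45
eef_pos: [0.5641, -0.071, 0.1045]
tcp_rot: [179.9, -0.0, -48.1]
ft_force: [-2.5, -2.1, 3.9]
grip_width: 0.0258
[-2.50577286 -2.09721764  3.87416299] [-0.85192012  0.8608073  -0.01011909]
```

```bash
python3 -m handwheel '[[[-1,0,0,0,0,0,0.08],[-1,0,0,0,0,0,0.08],[-1,0,0,0,0,0,0.08],[-1,0,0,0,0,0,0.08],[-1,0,0,0,0,0,0.08],[-1,0,0,0,0,0,0]]]' 50
python3 - <<'E'
from h import *
s=robot.observe(); print(s['ft_force'],s['ft_torque'])
cv2.imwrite('pics/s12.png',robot.capture('scene'));zoom('pics/s12.png',220,130,160,150,'pics/s12z.png')
E
```

```text
time_s: 19.05
eef_pos: [0.5638, -0.0712, 0.1045]
tcp_rot: [179.9, -0.0, -71.0]
ft_force: [-4.2, -3.4, 5.5]
grip_width: 0.026
[-4.21361848 -3.38782824  5.45112023] [-1.08351551  1.13965183 -0.0283311 ]
k 4
```

View pics/s12z.png

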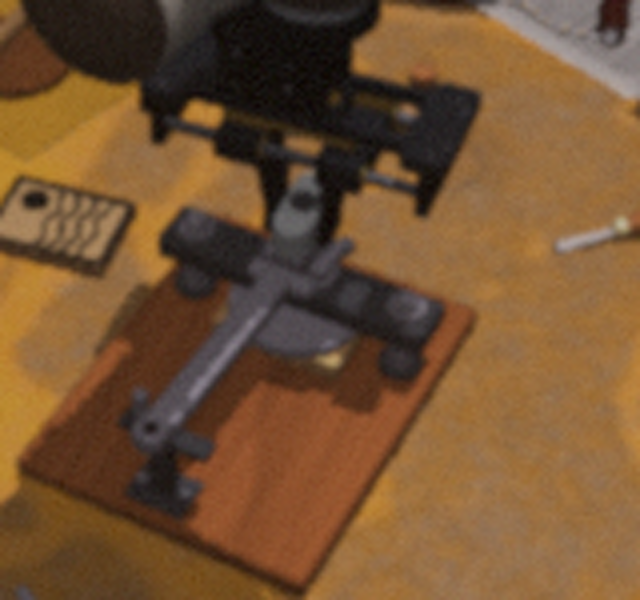

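```bash
python3 -m handwheel '[[[-1,0,0,0,0,0,0.08],[-1,0,0,0,0,0,0.08],[-1,0,0,0,0,0,0.08],[-1,0,0,0,0,0,0.08],[-1,0,0,0,0,0,0.08],[-1,0,0,0,0,0,0.08],[-1,0,0,0,0,0,0.08],[-1,0,0,0,0,0,0.08],[-1,0,0,0,0,0,0.08],[-1,0,0,0,0,0,0.08]]]' 50
python3 - <<'E'
from h import *
s=robot.observe(); print(s['ft_force'],s['ft_torque'],s['joint_efforts'],s['tcp_rot'])
E
```

```text
time_s: 20.1
eef_pos: [0.5631, -0.0711, 0.1045]
tcp_rot: [179.9, -0.1, -116.9]
ft_force: [-4.6, -2.3, 7.0]
grip_width: 0.0262
[-4.5848279  -2.34366997  6.95356072] [-0.6885786   1.57635443  0.19291584] [  1.65794715 -33.0789721   16.44557834   2.74128132   1.65637448
   0.36411652] [ 1.79870546e+02 -1.28241043e-01 -1.16886125e+02]
```

```bash
python3 -m handwheel '[[[-1,0,0,0,0,0,0.08],[-1,0,0,0,0,0,0.08],[-1,0,0,0,0,0,0.08],[-1,0,0,0,0,0,0.08],[-1,0,0,0,0,0,0.08],[-1,0,0,0,0,0,0.08],[-1,0,0,0,0,0,0.08],[-1,0,0,0,0,0,0.08]]]' 55
python3 - <<'E'
from h import *
s=robot.observe(); print(s['ft_force'],s['ft_torque'],s['joint_efforts'],s['tcp_rot'])
cv2.imwrite('pics/s13.png',robot.capture('scene'));zoom('pics/s13.png',220,130,160,150,'pics/s13z.png')
E
```

```text
time_s: 20.9
eef_pos: [0.5627, -0.0707, 0.1044]
tcp_rot: [179.9, -0.2, -153.6]
ft_force: [-6.3, -0.6, 7.8]
grip_width: 0.0255
[-6.34223056 -0.64203269  7.76036534] [-0.09846253  1.93790428  0.15999321] [  0.62994886 -32.47550368  16.50295079   3.17375936   1.8387543
   0.36537711] [ 179.9222076    -0.20355331 -153.56172315]
k 4
```

View pics/s13z.png

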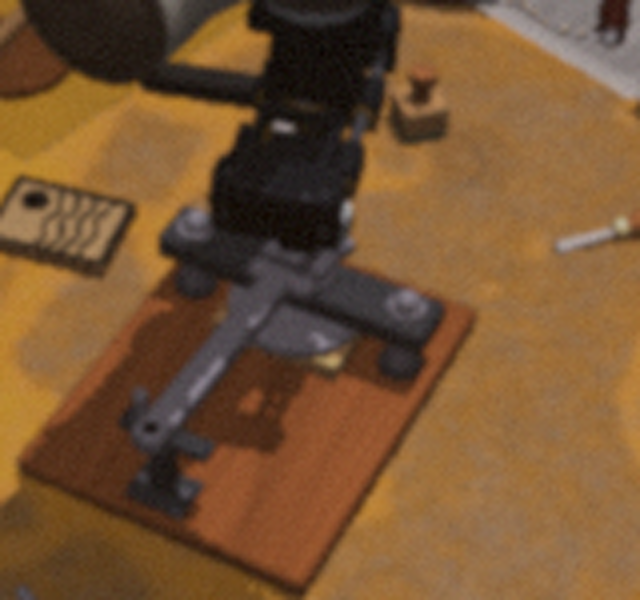

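```bash
python3 -m handwheel '[[[-1,0,0,0,0,0,0.05],[-1,0,0,0,0,0,0.05],[-1,0,0,0,0,0,0.05]]]' 60
python3 - <<'E'
from h import *
s=robot.observe(); print(s['ft_force'],s['ft_torque'],s['tcp_rot'])
E
python3 -m handwheel '[[[-1,0,0,0,0,0,0.03],[-1,0,0,0,0,0,0.03]]]' 60
python3 - <<'E'
from h import *
s=robot.observe(); print(s['ft_force'],s['ft_torque'],s['tcp_rot'])
E
```

```text
time_s: 21.25
eef_pos: [0.5626, -0.0706, 0.1044]
tcp_rot: [179.9, -0.2, -162.1]
ft_force: [-7.4, -0.4, 8.4]
grip_width: 0.026
[-7.38463856 -0.37627367  8.36815576] [0.00658591 1.91609853 0.21714562] [ 179.94396124   -0.21557032 -162.08369977]
time_s: 21.45
eef_pos: [0.5626, -0.0705, 0.1044]
tcp_rot: [180.0, -0.2, -165.5]
ft_force: [-6.5, 0.4, 8.1]
grip_width: 0.0257
[-6.49431087  0.39972836  8.05815375] [-0.01483535  1.98099097  0.15305672] [ 179.95194902   -0.22044236 -165.47299452]
```

```bash
cat > o.py <<'E'
from h import *
s=robot.observe(); print('T',s['ft_torque'].round(3),s['tcp_rot'].round(2),s['joint_positions'][5].round(1))
E
python3 -m handwheel '[[[-1,0,0,0,0,0,0.04],[-1,0,0,0,0,0,0]]]' 60; python3 o.py
python3 -m handwheel '[[[-1,0,0,0,0,0,0.04],[-1,0,0,0,0,0,0]]]' 60; python3 o.py
python3 -m handwheel '[[[-1,0,0,0,0,0,0.04],[-1,0,0,0,0,0,0]]]' 60; python3 o.py
```

```text
time_s: 21.65
eef_pos: [0.5626, -0.0704, 0.1044]
tcp_rot: [180.0, -0.2, -167.8]
ft_force: [-7.2, 0.4, 8.7]
grip_width: 0.0257
T [0.009 1.907 0.046] [ 179.95   -0.22 -167.76] -86.9
time_s: 21.85
eef_pos: [0.5626, -0.0704, 0.1044]
tcp_rot: [180.0, -0.2, -170.1]
ft_force: [-6.9, 0.2, 8.5]
grip_width: 0.0258
T [ 0.03   1.873 -0.038] [ 179.96   -0.22 -170.05] -89.2
time_s: 22.05
eef_pos: [0.5626, -0.0704, 0.1044]
tcp_rot: [180.0, -0.2, -172.3]
ft_force: [-6.6, 0.0, 8.5]
grip_width: 0.0255
T [0.093 1.971 0.031] [ 179.97   -0.22 -172.35] -91.5
```

```bash
python3 -m handwheel '[[[-1,0,0,0,0,0,0.04],[-1,0,0,0,0,0,0.02]]]' 60; python3 o.py
python3 -m handwheel '[[[-1,0,0,0,0,0,0.04],[-1,0,0,0,0,0,0.02]]]' 60; python3 o.py
python3 -c "
from h import *
cv2.imwrite('pics/s14.png',robot.capture('scene'));zoom('pics/s14.png',220,130,160,150,'pics/s14z.png')"
```

```text
time_s: 22.25
eef_pos: [0.5626, -0.0704, 0.1044]
tcp_rot: [180.0, -0.2, -175.8]
ft_force: [-6.8, 0.7, 7.3]
grip_width: 0.0258
T [0.23  1.949 0.298] [ 179.98   -0.23 -175.77] -95.0
time_s: 22.45
eef_pos: [0.5626, -0.0703, 0.1044]
tcp_rot: [-180.0, -0.2, -179.0]
ft_force: [-7.6, 0.4, 8.3]
grip_width: 0.0255
T [0.366 2.061 0.987] [-179.97   -0.23 -179.03] -98.3
k 4
```

View pics/s14z.png

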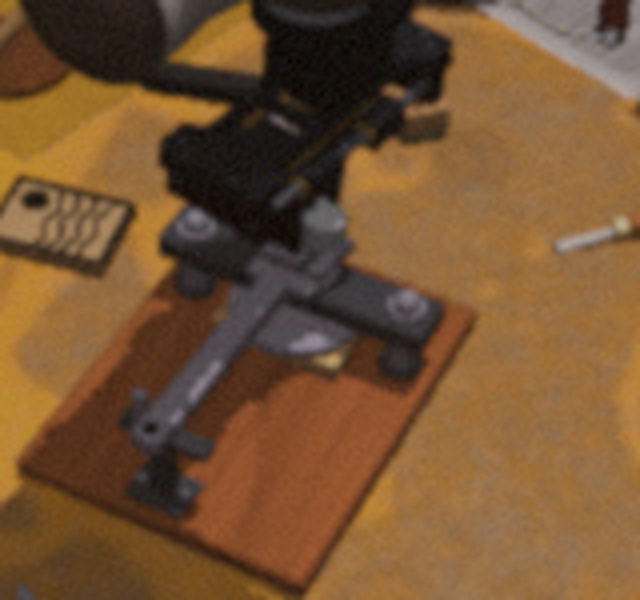

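```bash
python3 -m handwheel '[[[-1,0,0,0,0,0,0]]]' 60; python3 o.py
python3 -m handwheel '[[[-1,0,0,0,0,0,0]]]' 60; python3 o.py
```

```text
time_s: 22.6
eef_pos: [0.5626, -0.0703, 0.1044]
tcp_rot: [-180.0, -0.2, -179.0]
ft_force: [-5.9, 1.5, 8.0]
grip_width: 0.0255
T [0.258 2.024 0.879] [-179.97   -0.24 -178.97] -98.2
time_s: 22.7
eef_pos: [0.5626, -0.0703, 0.1044]
tcp_rot: [-180.0, -0.2, -179.0]
ft_force: [-7.3, 0.8, 7.3]
grip_width: 0.0257
T [0.263 2.047 0.912] [-179.97   -0.24 -178.96] -98.2
```

```bash
python3 -m handwheel '[[[-1,0,0,0,0,0,0.012],[-1,0,0,0,0,0,0],[-1,0,0,0,0,0,0]]]' 60; python3 o.py
python3 -m handwheel '[[[-0.2,0,0,0,0,0,0],[-0.2,0,0,0,0,0,0],[0,0,0,0,0,0,0],[0,0,0,0,0,0,0]]]' 60; python3 o.py
python3 -c "
from h import *
cv2.imwrite('pics/s15.png',robot.capture('scene'));zoom('pics/s15.png',220,130,160,150,'pics/s15z.png')"
```

```text
time_s: 23.0
eef_pos: [0.5626, -0.0703, 0.1044]
tcp_rot: [-180.0, -0.2, -179.6]
ft_force: [-6.7, 0.1, 8.1]
grip_width: 0.0257
T [0.24  2.005 0.995] [-179.96   -0.24 -179.63] -98.9
time_s: 23.4
eef_pos: [0.5649, -0.0703, 0.1037]
tcp_rot: [180.0, 0.0, -180.0]
ft_force: [-0.0, 0.7, -0.0]
grip_width: 0.0406
T [-0.027 -0.044 -0.015] [ 1.7998e+02  3.0000e-02 -1.7995e+02] -99.1
k 4
```

View pics/s15z.png

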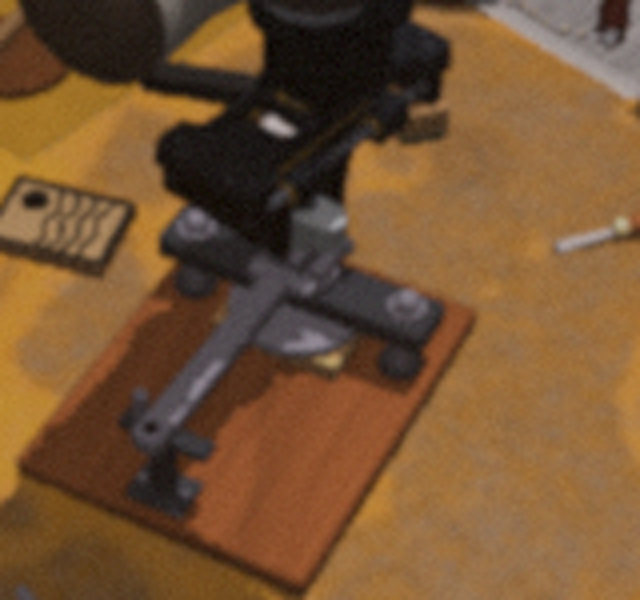

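```bash
python3 -m handwheel '[[[0.2,0,0,-5,0,0,0],[0.2,0,0,-15,0,0,0],[0.2,0,0,-30,0,0,0],[0.2,0,0,-35,0,0,0],[0.2,0,0,-35,0,0,0],[0.2,-30,0,-30,0,0,0],[0.2,-30,0,-30,0,0,0],[0.2,-30,0,0,0,0,0],[0.2,-30,0,0,0,0,0],[0.2,0,0,0,0,0,0],[0.2,0,0,0,0,0,0]]]' 60; python3 o.py
python3 -c "
from h import *
snap('w16')
cv2.imwrite('pics/s16.png',robot.capture('scene'));zoom('pics/s16.png',220,130,160,150,'pics/s16z.png')
cv2.imwrite('pics/t16.png',robot.capture('top'));zoom('pics/t16.png',220,160,150,120,'pics/t16z.png')"
```

```text
time_s: 24.55
eef_pos: [0.6845, -0.0705, 0.2829]
tcp_rot: [-180.0, -0.1, -180.0]
ft_force: [-0.6, -0.3, -0.2]
grip_width: 0.0523
T [ 0.018 -0.017 -0.023] [-1.8000e+02 -1.0000e-01 -1.7998e+02] -97.5
k 4
k 5
```

View pics/s16z.png

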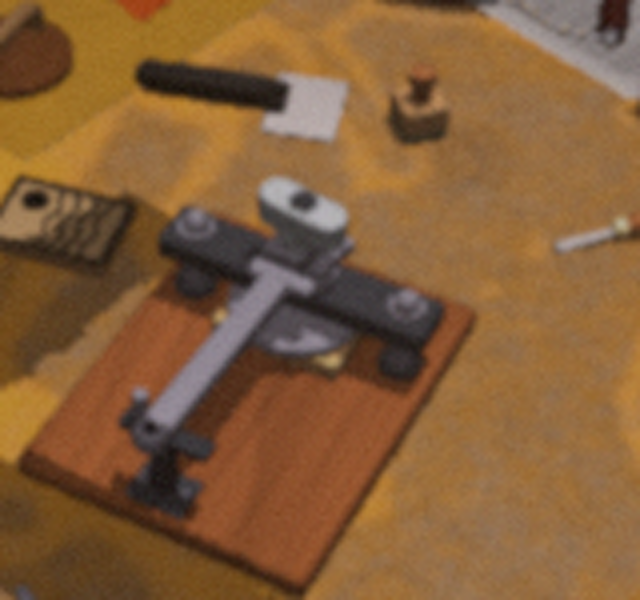

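View pics/t16z.png

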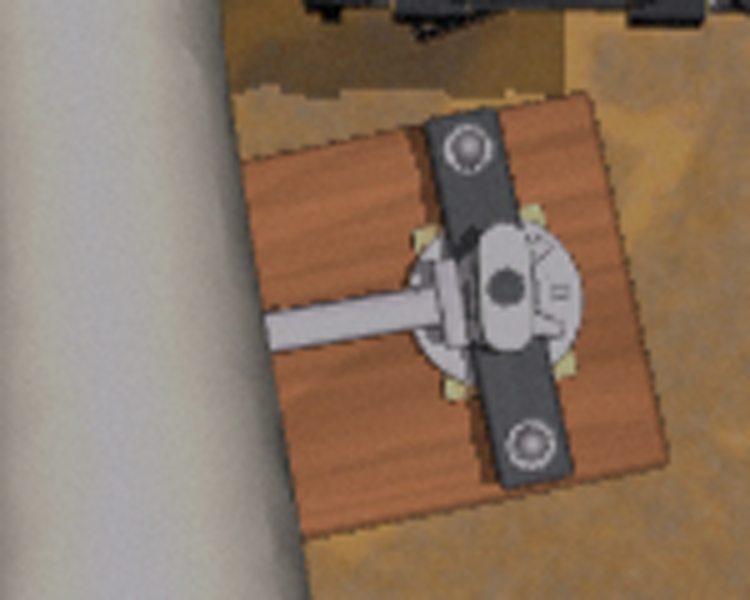

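View pics/w16.png

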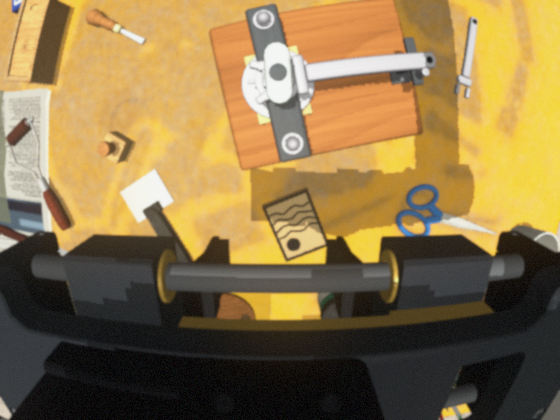

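```bash
python3 -c "
from h import *
zoom('pics/w16.png',205,0,240,170,'pics/w16z.png')
zoom('pics/t16.png',295,195,50,60,'pics/t16y.png')
p=ld('w16'); f=lambda u,v,z:atz('wrist',(u/3+205,v/3),z,p)
"
```

```text
k 3
k 10
```

View pics/w16z.png

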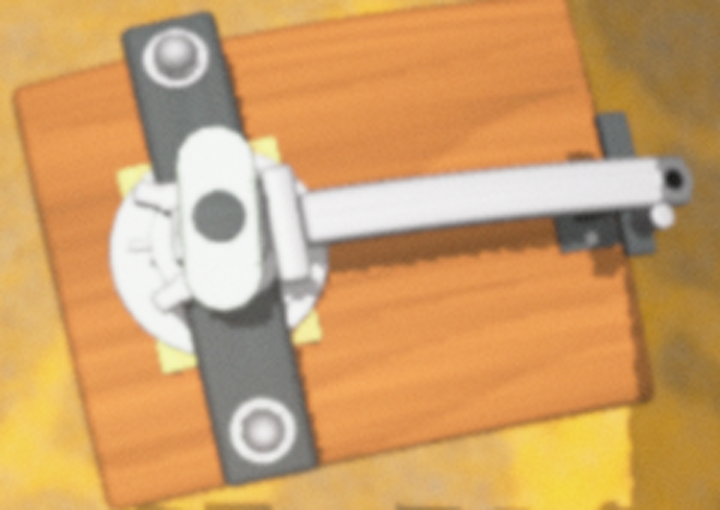

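View pics/t16y.png

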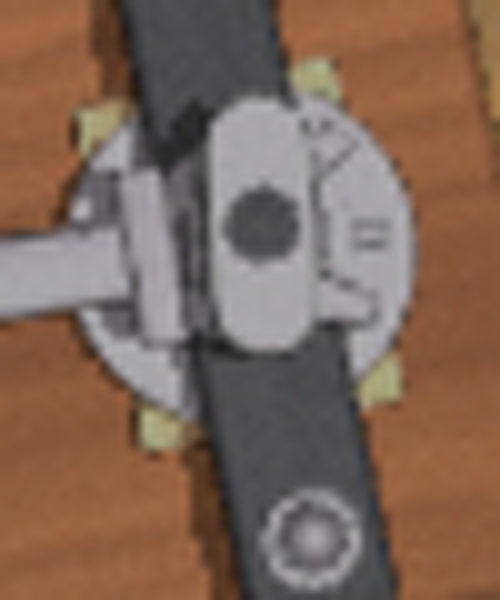

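```bash
python3 -c "
from rig import robot
print(robot.sign_off())"
```

```text
the job is handed in; nothing more can be done
None
```

The locknut is jammed against the adjuster, with the large spanner lying on the flats and its handle against the stop pin. I handed the job in after about 25 s.

I slid the spanner in level under the nut, let go of it on the ledge just short of the pin, and backed off. I then gripped the locknut from above and turned it about 131° clockwise until it jammed, and released it.

**Jam:** the wrist torque was about 0.15–0.2 N m while turning, then rose steeply. It stood at about 1.0 N m after a last small turn, within the 0.6–1.5 N m range. After release the camera showed the bar still where it jammed.

**Spanner:** the final pictures show the jaw on the flats and the handle on the ledge, touching the pin as far as the viewing angle allows. The gripper was clear of everything.

**Bystanders:** the lino block, stamp and gouge were never touched.

**Not checked directly:**
- **Pointer:** I could not read it against the white line. The adjuster can only have turned by the gap to the pin plus the jaw's play, which I estimate at 0.05–0.15 rad. The limit is 0.45.
- **Side load:** about 7 N sideways and 8 N vertical stayed on the gripper while it turned the nut, from a centring error of 1–2 mm. It disappeared on release.

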